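Try out the lift-up door of the desk cabinet

ROBOT

A 6-joint arm with a two-finger parallel gripper is mounted at the origin on the work surface. World frame = base frame: x ahead of the robot, y to its left, z up, the work surface at z = 0. Lengths are in m, angles in rad, forces in N, time in s.
With the tool pointing down it reaches from about 0.25 to 0.775 m from the base axis. Payload 4 kg.
Tool frame: the origin (TCP) lies between the finger pads; the fingertips stand 14 mm ahead of it and the grasp point (between the pads) lies 5 mm behind it; z points along the fingers, y is the direction in which the jaws open and shut (so a half turn about z gives the same grasp; the last joint's range is limited). The gripper opens to 94 mm and grips with 3 to 60 N. Pads are 16 mm wide; open, the fingers measure 119 mm over their backs; the gripper's body (75 mm by 177 mm) begins 78 mm behind the grasp point.
Start: joints at [-0.103, 0.087, 1.371, -0, 1.684, -0.103], TCP at [0.55, -0, 0.22] pointing down, gripper open.
Joint ranges: [-3.1, 3.1], [-0.76, 2.03], [0.27, 2.55], [-1.08, 4.22], [0.17, 2.65], [-2.57, 2.57]. Speed limits (rad/s): [2.79, 2.79, 3.14, 3.14, 3.14, 3.14].

INTERFACE

Orientations are given as [roll, pitch, yaw] about the fixed x, y, z axes, in that order (R = Rz(yaw) Ry(pitch) Rx(roll)).
In Python, from bench import robot, cams, spotter gives the robot as it stands.
- The arm moves only by the shell command python3 -m inch 'ROWS'. ROWS is JSON, a list of rows, each an object of numbers: "grip": the opening, from 0 (shut) to 1 (fully open); "dx", "dy", "dz": the shift along the tool's x, y, z in units of 25 mm (1.0 is 25 mm); "rx", "ry", "rz": the turn, a rotation vector about the tool's x, y, z in units of 5 degrees (1.0 is 5 degrees). A call has 1 to 12 rows; each row shifts and turns the pose as measured when the row begins, along the tool's axes as they then stand; what a row does not reach is not made up. A row lasts 1/8 s, in which the tool goes at most 62.5 mm and 10.7 degrees, less where a joint would pass 70% of its speed; a pose out of reach is approached as far as the arm can. A call is refused whole if a number of a shift passes 1 or a number of a turn 1, either way. A call with a gripper value outside its range is refused whole. The fingers move at their own pace and stop on an object; the grip force is fixed at half the most. Time passes only in rows, so rows that do not move let the fingers close. It gives the time, the measured TCP pose, the force and the opening at its end, in the units of the state.
- robot.get_obs(): the state, without advancing time (a new reading comes with each control period).
- cams.snapshot(name): name is "scene" or "side" or "wrist"; returns a dict with "frame" (400x640x3 uint8, red, green, blue), "intrinsics" (3x3 intrinsics, pixels), "eye" and "orientation" of the camera in the world. Camera axes: x right, y up, looking along -z (the intrinsics and any distortion apply to the point x, -y, -z); pixel columns grow to the right and rows downward; lengths in m; the calibration is good to about 2 mm. A picture is of the moment at which its call begins. There is no depth.
- robot.close_job(): hands the job in, once; it reports no verdict.
Trained networks look in a picture, given as the dict that the camera call returned (one of the last four; its "shot" number tells which), for a name from the list of things; names that differ only in an ending like _2 or _b are one class to them, and where a whole thing is asked for, a point or a joint stands for the part that bears it (a point fixed in the world has none). Each returns a list of dicts, best first, with "score" (0 to 1); they miss things now and then, are a little off and sometimes report something else, mostly with a low value. They report only what shows in the picture. A call takes as long as a camera call.
- spotter.regions_of(picture, query): "pixels" (400x640 bool, what is visible of it) and "extent" ([left, top, right, bottom] in pixels, round what is visible of it).
- spotter.place_of(picture, query): "pixel" ([column, row] in pixels: a listed point, or the origin of a listed thing).
The state is a dict: "time": time; "joint_positions": joint angles; "qvel": joint speeds; "joint_torque": joint torques, N m; "tool_pos": TCP position; "ee_rot": TCP orientation; "wrist_force": force on the tool from outside, world axes, zero at the start; "wrist_torque": the same for the moment, N m; "width": finger opening in m.
Only numpy, scipy, OpenCV 4.12 (cv2) and the standard library are available. Lean on these libraries where they do the work, as an engineer would, in place of code of your own. Each camera call takes 0.05 s, during which the arm holds its last target.

TASK

The lift-up door of the desk cabinet has just been given a new stay: try it out. Raise it until the stay locks, let go and see that it stands open on its own, then press the release button on top of the cabinet so that the door comes all the way down and shuts again.

Things in the scene. Friction and masses are not known exactly. Their poses are not given: they have to be found in the camera images.
- hatch_knob (a point): Centre of the 32 mm black ball knob on the lift-up door (225 long, 236 wide, 12 thick) of the off-white 260x245 mm cabinet, not on the drawer unit beside it. It stands 42 mm off the face on a 12 mm stem, 60 mm from the lower edge. Shut, the door leans back 30 deg, facing up to the robot. Turning axes: x into the door, y along the hinge (level), z up to the hinge, which passes (+48, 0, +165) mm.
- hatch (a joint): Door angle about its top hinge: 0 rad shut, growing as the lower edge rises towards the robot. The stay clicks in as the door passes about 1.15; let go, it then rests locked at about 1.13 (5 degrees above level); end stop 1.26. Not locked, the door sinks shut by its own weight in about 2 s, slowed by a damper. Lifting at the knob takes 2 to 8 N.
- release_top (a point): Centre of the top of the release button: an upright round steel button, 24 mm across, in a 40 mm square black housing on the cabinet's top, 35 mm behind the hinge line and 65 mm right of the cabinet's middle (seen from the robot). It stands 14 mm out of the housing, 269 mm above the table, and is pressed straight down.
- release (a joint): Travel of the release button: 0 up, 0.012 m fully down; spring 2 N at first, 6 N fully down. The stay lets go at about 0.008; hold the button nearly fully down for half a second while the door starts to sink, then let it spring back up. It also dips by itself for a moment as the stay clicks in.

How it is judged:
On the way, in this order (a step that is already met when the one before it is completed fails the run):
1. the door stands raised on its locked stay, with the gripper touching nothing, for half a second (value of joint hatch above 1.05 rad and contact force between the fingers and anything else below 0.3 N), for 0.6 s.
2. the release button is pressed (value of joint release above 0.006 m), for 0.05 s.
At the end, for the whole second after the job is handed in: The door is fully down and shut (hinge angle under 0.06 rad) and the release button has sprung back up (within 3 mm) (value of joint hatch below 0.06 rad and value of joint release below 0.003 m); the robot touches nothing.
It also fails if it takes over 48 s, if anything falls off the work surface, if the arm or the gripper's body presses on something with over 40 N, if the wrist force passes 120 N, or if a joint passes its speed limit or range.

## Working session

There is one attempt and no reset: what is moved stays moved. The work goes in short steps, Python scripts to look and compute and a shell command to move; the robot and the scene stay as the last step left them, time stands still between calls to the robot, and variables do not carry over. Pictures are saved under pics/ and viewed, and the job is handed in when it is done.

```bash
ls; mkdir -p pics
cat > h.py <<'E'
import numpy as np,cv2
from bench import robot,cams,spotter
def snap(n,f):
    p=cams.snapshot(n); cv2.imwrite('pics/'+f,p['frame'][:,:,::-1]); return p
def proj(p,X):
    from scipy.spatial.transform import Rotation as R
    o=np.array(p['orientation']); 
    Rm=o if o.shape==(3,3) else None
    c=Rm.T@(np.array(X)-p['eye']); K=np.array(p['intrinsics'])
    u=K@np.array([c[0],-c[1],-c[2]]); return u[:2]/u[2]
def ray(p,px):
    K=np.array(p['intrinsics']); d=np.linalg.inv(K)@np.array([px[0],px[1],1.])
    d=np.array(p['orientation'])@np.array([d[0],-d[1],-d[2]]); return np.array(p['eye']),d/np.linalg.norm(d)
def tri(l):
    A=np.zeros((3,3));b=np.zeros(3)
    for p,px in l:
        e,d=ray(p,px);M=np.eye(3)-np.outer(d,d);A+=M;b+=M@e
    X=np.linalg.solve(A,b)
    return X,[np.round(proj(p,X)-px,1) for p,px in l]
E
python3 - <<'E'
from h import *
s=robot.get_obs();print(s)
P={n:snap(n,f'{n}0.png') for n in('scene','side','wrist')}
for n,p in P.items():
    print(n,p['eye'],np.array(p['orientation']).tolist(),[k for k in p])
    for q in('hatch_knob','release_top'):
        print(q,spotter.place_of(p,q)[:3])
E
```

```text
pics
{'time': 0.0, 'joint_positions': array([-1.03089047e-01,  8.79230272e-02,  1.37220720e+00, -4.56926740e-05,
        1.68360964e+00, -1.03122314e-01]), 'qvel': array([ 2.52793901e-04, -3.05487877e-04, -3.73128822e-06, -8.95411760e-04,
       -7.51869146e-04, -4.60194125e-04]), 'joint_torque': array([ 1.28542815e-03, -3.40182602e+01, -3.02423716e+01,  7.18220207e-02,
        3.29729996e-02, -1.13141955e-04]), 'tool_pos': array([5.49488938e-01, 3.89114236e-05, 2.18345500e-01]), 'ee_rot': array([-3.13945217e+00, -1.75861285e-04,  1.57082431e+00]), 'wrist_force': array([-0.04202251, -0.08215084,  0.42571049]), 'wrist_torque': array([-0.05496659,  0.045065  ,  0.04075919]), 'width': 0.0938512235570669}
scene [ 1.06635335 -0.13050555  0.83696538] [0.7316859016529926, 0.007124214644921523, 1.4100678805768834] ['frame', 'intrinsics', 'eye', 'orientation', 'shot']
hatch_knob [{'pixel': [245.1, 230.9], 'score': 0.61}]
release_top [{'pixel': [191.0, 258.6], 'score': 0.66}]
side [ 0.41026711 -0.75198056  0.7615238 ] [0.9695812074543722, 0.010182016863609755, -0.19532486907283925] ['frame', 'intrinsics', 'eye', 'orientation', 'shot']
hatch_knob [{'pixel': [314.2, 324.7], 'score': 0.7}]
release_top [{'pixel': [423.3, 273.0], 'score': 0.66}]
wrist [0.5505887  0.06757208 0.38428903] [-0.23710902956798335, 0.002236659477275804, -0.0013705923876112663] ['frame', 'intrinsics', 'eye', 'orientation', 'shot']
hatch_knob []
release_top []
```

```bash
python3 - <<'E'
s=open('h.py').read()
s=s.replace("def snap(n,f):\n    p=cams.snapshot(n);","from scipy.spatial.transform import Rotation as R\ndef snap(n,f):\n    p=dict(cams.snapshot(n)); p['orientation0']=p['orientation'];")
s=s.replace("    o=np.array(p['orientation']); \n    Rm=o if o.shape==(3,3) else None\n","    Rm=R.from_euler('xyz',p['orientation']).as_matrix()\n").replace("np.array(p['orientation'])@","R.from_euler('xyz',p['orientation']).as_matrix()@")
open('h.py','w').write(s)
E
python3 - <<'E'
from h import *
P={n:snap(n,f'{n}1.png') for n in('scene','side')}
for q in('hatch_knob','release_top'):
    print(q,tri([(p,spotter.place_of(p,q)[0]['pixel']) for p in P.values()]))
E
```

```text
hatch_knob (array([ 0.48472405, -0.20656426,  0.11576071]), [array([-0.3,  0.5]), array([-0.6, -0.5])])Traceback (most recent call last):
  File "<stdin>", line 4, in <module>
IndexError: list index out of range
```

View pics/scene0.png

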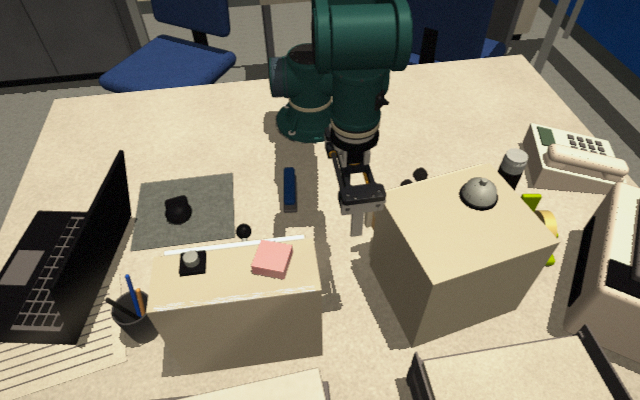

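View pics/side0.png

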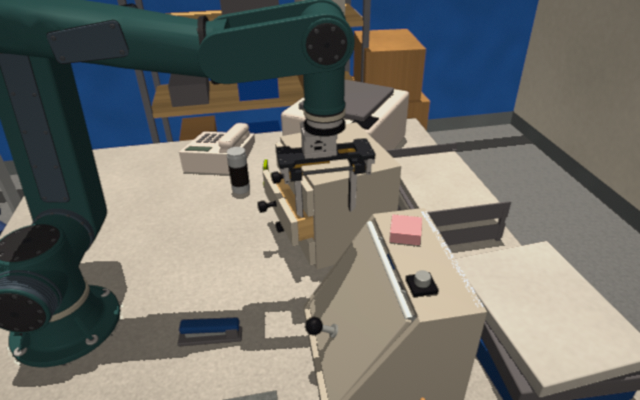

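Run:
```python
from h import *
P={n:snap(n,f'{n}2.png') for n in('scene','side')}
for q in('hatch_knob','release_top'):
  for n,p in P.items():
    print(q,n,spotter.place_of(p,q)[:2])
K,rk=tri([(P['scene'],[245,230.7]),(P['side'],[314.2,324.9])])
B,rb=tri([(P['scene'],[191,258.6]),(P['side'],[423.3,273])])
print(K,rk,B,rb)
def hit(p,px,z):
    e,d=ray(p,px);return e+d*(z-e[2])/d[2]
# hinge strips
print('hinge scene',hit(P['scene'],[165,250],.245),hit(P['scene'],[305,238],.245))
print('hinge side',hit(P['side'],[371,223],.245),hit(P['side'],[412,318],.245))
for n,(x,y) in {'scene':(240,250),'side':(370,300)}.items():
    im=P[n]['frame'][y-90:y+90,x-120:x+120,::-1]
    cv2.imwrite(f'pics/{n}2c.png',cv2.resize(im,None,fx=3.3,fy=3.3,interpolation=cv2.INTER_CUBIC))
```

```text
hatch_knob scene [{'pixel': [244.3, 231.5], 'score': 0.67}]
hatch_knob side [{'pixel': [312.3, 327.8], 'score': 0.92}]
release_top scene [{'pixel': [191.8, 258.9], 'score': 0.55}]
release_top side [{'pixel': [424.5, 273.5], 'score': 0.76}]
[ 0.48715289 -0.20504748  0.11494113] [array([-0.2,  0.3]), array([-0.3, -0.3])] [ 0.64777636 -0.27253479  0.26735027] [array([ 0.9, -1.2]), array([1.2, 0.9])]
hinge scene [ 0.60925008 -0.32203784  0.245     ] [ 0.62286956 -0.09325094  0.245     ]
hinge side [ 0.61165768 -0.10756298  0.245     ] [ 0.60926058 -0.33145358  0.245     ]
```

View pics/scene2c.png

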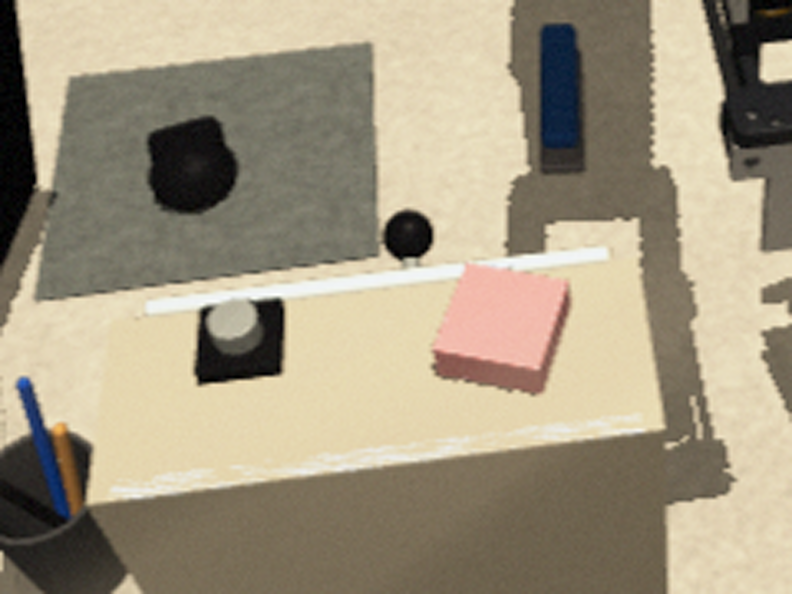

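View pics/side2c.png

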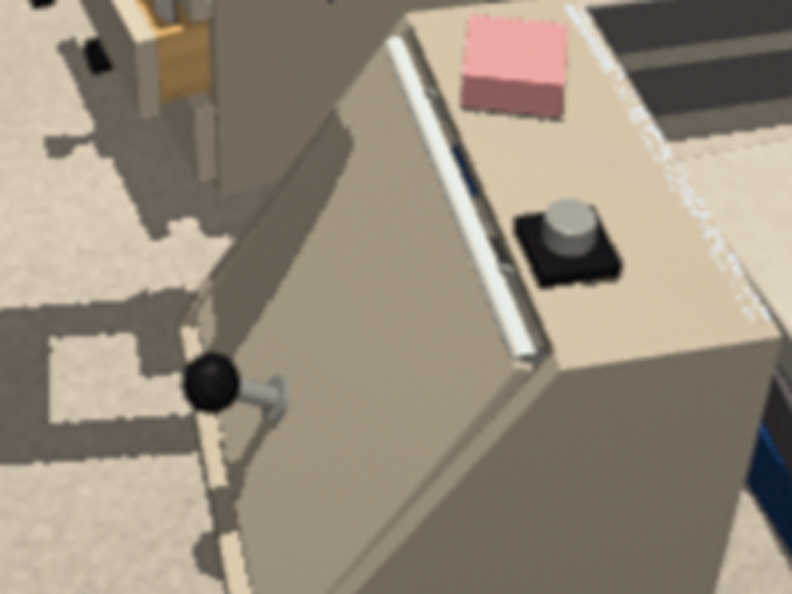

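```bash
python3 -m inch '[{"dx":-1,"dy":-0.3,"dz":-0.2},{"dx":-1,"dy":-0.3,"dz":-0.2},{"dx":-1,"dy":-0.3,"dz":-0.2},{"dx":-1,"dy":-0.3,"dz":-0.2},{"dx":-1,"dy":-0.3},{"dx":-1,"dy":-0.4},{"dx":-1,"dy":-0.4},{"dx":-1,"dy":-0.4},{"rz":-1},{"rz":-1},{"rz":-1},{"rz":-1}]'; python3 -m inch '[{"rz":-1},{"rz":-1},{"rz":-1},{"rz":-1},{"rz":-1},{"rz":-1},{"rz":-1},{"rz":-1},{"rz":-1},{"rz":-1},{"rz":-1},{"rz":-1}]'
python3 - <<'E'
from h import *
s=robot.get_obs();print(s['time'],s['tool_pos'],s['ee_rot'],s['joint_positions'])
p=snap('wrist','w3.png')
for q in('hatch_knob','release_top'): print(q,spotter.place_of(p,q)[:2])
print(p['eye'],p['orientation'])
for X in([.487,-.205,.115],[.648,-.2725,.267]):print(proj(p,X))
E
```

```text
1.0 [ 5.50013222e-01 -7.65441133e-06  2.19499154e-01] [ 3.14151699e+00 -1.97030318e-05  1.57076718e+00] [-1.03119881e-01  8.72048800e-02  1.37070798e+00  2.75599169e-05
  1.68360656e+00 -1.03087630e-01]
hatch_knob []
release_top []
[0.55072481 0.06755977 0.38536036] [-2.37313928e-01  1.64985162e-04 -1.36810041e-03]
[250.74436704 404.62737209]
[487.2855685  723.09155646]invalid input at $[0]: expected keys grip, dx, dy, dz, rx, ry, rz
invalid input at $[0]: expected keys grip, dx, dy, dz, rx, ry, rz
```

View pics/w3.png

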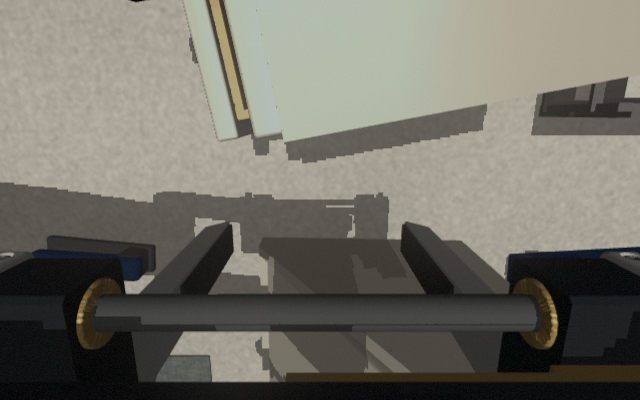

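```bash
python3 -m inch '[{"grip":1,"dx":-1,"dy":-0.3,"dz":-0.2,"rx":0,"ry":0,"rz":0},{"grip":1,"dx":-1,"dy":-0.3,"dz":-0.2,"rx":0,"ry":0,"rz":0},{"grip":1,"dx":-1,"dy":-0.3,"dz":-0.2,"rx":0,"ry":0,"rz":0},{"grip":1,"dx":-1,"dy":-0.3,"dz":-0.2,"rx":0,"ry":0,"rz":0},{"grip":1,"dx":-1,"dy":-0.3,"dz":0,"rx":0,"ry":0,"rz":0},{"grip":1,"dx":-1,"dy":-0.4,"dz":0,"rx":0,"ry":0,"rz":0},{"grip":1,"dx":-1,"dy":-0.4,"dz":0,"rx":0,"ry":0,"rz":0},{"grip":1,"dx":-1,"dy":-0.4,"dz":0,"rx":0,"ry":0,"rz":0},{"grip":1,"dx":0,"dy":0,"dz":0,"rx":0,"ry":0,"rz":-1},{"grip":1,"dx":0,"dy":0,"dz":0,"rx":0,"ry":0,"rz":-1},{"grip":1,"dx":0,"dy":0,"dz":0,"rx":0,"ry":0,"rz":-1},{"grip":1,"dx":0,"dy":0,"dz":0,"rx":0,"ry":0,"rz":-1}]'; python3 -m inch '[{"grip":1,"dx":0,"dy":0,"dz":0,"rx":0,"ry":0,"rz":-1},{"grip":1,"dx":0,"dy":0,"dz":0,"rx":0,"ry":0,"rz":-1},{"grip":1,"dx":0,"dy":0,"dz":0,"rx":0,"ry":0,"rz":-1},{"grip":1,"dx":0,"dy":0,"dz":0,"rx":0,"ry":0,"rz":-1},{"grip":1,"dx":0,"dy":0,"dz":0,"rx":0,"ry":0,"rz":-1},{"grip":1,"dx":0,"dy":0,"dz":0,"rx":0,"ry":0,"rz":-1},{"grip":1,"dx":0,"dy":0,"dz":0,"rx":0,"ry":0,"rz":-1},{"grip":1,"dx":0,"dy":0,"dz":0,"rx":0,"ry":0,"rz":-1},{"grip":1,"dx":0,"dy":0,"dz":0,"rx":0,"ry":0,"rz":-1},{"grip":1,"dx":0,"dy":0,"dz":0,"rx":0,"ry":0,"rz":-1},{"grip":1,"dx":0,"dy":0,"dz":0,"rx":0,"ry":0,"rz":-1},{"grip":1,"dx":0,"dy":0,"dz":0,"rx":0,"ry":0,"rz":-1}]'
python3 - <<'E'
from h import *
s=robot.get_obs();print(s['time'],s['tool_pos'],s['ee_rot'],s['joint_positions'])
p=snap('wrist','w4.png')
for q in('hatch_knob','release_top'): print(q,spotter.place_of(p,q)[:2])
print(p['eye'],p['orientation'])
for X in([.487,-.205,.115],[.648,-.2725,.267]):print(proj(p,X))
E
```

```text
time: 2.65
tool_pos: [0.4804, -0.2068, 0.2402]
ee_rot: [3.141, 0.001, 1.931]
wrist_force: [0.6, 0.3, -0.3]
width: 0.0945
time: 4.15
tool_pos: [0.4803, -0.2068, 0.2405]
ee_rot: [-3.141, 0.002, 3.014]
wrist_force: [-0.7, -0.2, 0.1]
width: 0.0937
4.15 [ 0.48034078 -0.20684769  0.24054248] [-3.14087513e+00  1.59607613e-03  3.01397491e+00] [-5.15024641e-01  2.24137518e-02  1.39726364e+00 -6.20607466e-05
  1.72016639e+00 -1.95821195e+00]
hatch_knob [{'pixel': [317.0, 200.9], 'score': 0.65}]
release_top []
[ 0.41372266 -0.19816001  0.4062893 ] [-2.38085095e-01  1.39071904e-03  1.44181669e+00]
[320.09501021 198.08118591]
[239.9223351  552.42670657]
```

View pics/w4.png

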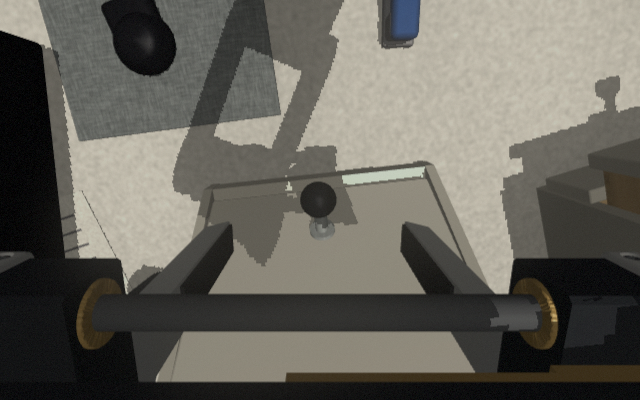

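Run:
```python
from h import *
P={n:snap(n,f'{n}5.png') for n in('scene','side','wrist')}
K,r=tri([(P['scene'],[244.3,231]),(P['side'],[313.9,326]),(P['wrist'],[318,199.7])])
B,rb=tri([(P['scene'],[190.8,258.2]),(P['side'],[423.3,275])])
print(K,r,B,rb)
T=robot.get_obs();X=R.from_euler('xyz',T['ee_rot']).as_matrix()
for n,G in(('knob',K),('btn',B)):print(n,X.T@(G-T['tool_pos'])/.025)
```

```text
[ 0.48730214 -0.20683533  0.11459835] [array([-0.3,  0.3]), array([ 0.2, -0.5]), array([ 0.1, -1.1])] [ 0.64657535 -0.27389289  0.26557415] [array([ 0.5, -0.6]), array([0.7, 0.5])]
knob [-0.2692577   0.04107406  5.03793007]
btn [-6.94659139 -1.78586102 -0.98941606]
```

```bash
python3 -m inch '[{"grip":1,"dx":-0.27,"dy":0.04,"dz":0,"rx":0,"ry":0,"rz":0},{"grip":1,"dx":0,"dy":0,"dz":0,"rx":0,"ry":0,"rz":-1},{"grip":1,"dx":0,"dy":0,"dz":1,"rx":0,"ry":0,"rz":-0.15},{"grip":1,"dx":0,"dy":0,"dz":1,"rx":0,"ry":0,"rz":0},{"grip":1,"dx":0,"dy":0,"dz":1,"rx":0,"ry":0,"rz":0},{"grip":1,"dx":0,"dy":0,"dz":1,"rx":0,"ry":0,"rz":0}]'
python3 - <<'E'
from h import *
T=robot.get_obs();X=R.from_euler('xyz',T['ee_rot']).as_matrix()
print(T['ee_rot'],X.T@(np.array([.4873,-.2068,.110])-T['tool_pos'])/.025)
p=snap('wrist','w6.png');print(spotter.place_of(p,'hatch_knob')[:1],proj(p,[.4873,-.2068,.115]))
E
```

```text
time: 5.2
tool_pos: [0.4918, -0.2078, 0.1409]
ee_rot: [-3.138, 0.009, 3.111]
wrist_force: [-0.6, 0.2, 0.0]
width: 0.094
[-3.13755653  0.0091335   3.11137155] [0.1937713  0.04077234 1.23413418]
[{'pixel': [320.0, 224.5], 'score': 0.83}] [318.79019541 221.15915973]
```

View pics/w6.png

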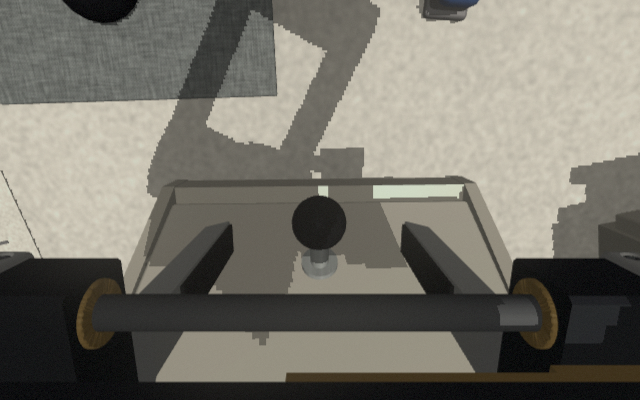

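```bash
python3 -m inch '[{"grip":1,"dx":0.2,"dy":0.04,"dz":0.6,"rx":0,"ry":0,"rz":0},{"grip":1,"dx":0,"dy":0,"dz":0.5,"rx":0,"ry":0,"rz":0},{"grip":1,"dx":0,"dy":0,"dz":0.1,"rx":0,"ry":0,"rz":0},{"grip":0.3,"dx":0,"dy":0,"dz":0,"rx":0,"ry":0,"rz":0},{"grip":0.3,"dx":0,"dy":0,"dz":0,"rx":0,"ry":0,"rz":0},{"grip":0.3,"dx":0,"dy":0,"dz":0,"rx":0,"ry":0,"rz":0},{"grip":0.3,"dx":0,"dy":0,"dz":0,"rx":0,"ry":0,"rz":0},{"grip":0.3,"dx":0,"dy":0,"dz":0,"rx":0,"ry":0,"rz":0}]'; python3 -m inch '[{"grip":0.3,"dx":0,"dy":0,"dz":0,"rx":0,"ry":0,"rz":0},{"grip":0.3,"dx":0,"dy":0,"dz":0,"rx":0,"ry":0,"rz":0},{"grip":0.3,"dx":0,"dy":0,"dz":0,"rx":0,"ry":0,"rz":0}]'
```

```text
time: 6.3
tool_pos: [0.4872, -0.2068, 0.1106]
ee_rot: [-3.138, 0.009, 3.111]
wrist_force: [0.7, 0.3, 0.1]
width: 0.0472
time: 6.68
tool_pos: [0.4873, -0.2066, 0.1106]
ee_rot: [-3.138, 0.009, 3.111]
wrist_force: [-0.4, -0.2, -0.4]
width: 0.0305
```

```bash
python3 -m inch '[{"grip":0,"dx":0,"dy":0,"dz":0,"rx":0,"ry":0,"rz":0},{"grip":0,"dx":0,"dy":0,"dz":0,"rx":0,"ry":0,"rz":0}]'
python3 - <<'E'
from h import *
snap('side','s7.png');p=snap('wrist','w7.png')
import math
# knob steps, units of 25mm, tool x ~ -fwd, tool z down
h=lambda t:(-0.1718*math.cos(math.radians(-43.8)+t),0.1718*math.sin(math.radians(-43.8)+t))
for i in range(0,25):
    t=i*.05;a=h(t);b=h(t+.1);print(round(t,2),round(-(a[0]-h(0)[0])*1000,1),round((a[1]-h(0)[1])*1000,1),end=' | ')
E
```

```text
time: 6.92
tool_pos: [0.4873, -0.2066, 0.1107]
ee_rot: [-3.138, 0.009, 3.111]
wrist_force: [-0.1, 0.0, -0.3]
width: 0.0307
0.0 -0.0 0.0 | 0.05 5.8 6.3 | 0.1 11.3 13.0 | 0.15 16.4 19.9 | 0.2 21.2 27.0 | 0.25 25.6 34.4 | 0.3 29.6 42.0 | 0.35 33.3 49.7 | 0.4 36.5 57.7 | 0.45 39.4 65.8 | 0.5 41.8 74.0 | 0.55 43.9 82.3 | 0.6 45.5 90.8 | 0.65 46.7 99.3 | 0.7 47.4 107.8 | 0.75 47.8 116.4 | 0.8 47.7 125.0 | 0.85 47.2 133.6 | 0.9 46.2 142.1 | 0.95 44.9 150.6 | 1.0 43.1 159.0 | 1.05 40.8 167.3 | 1.1 38.2 175.5 | 1.15 35.2 183.5 | 1.2 31.8 191.4 |
```

View pics/s7.png

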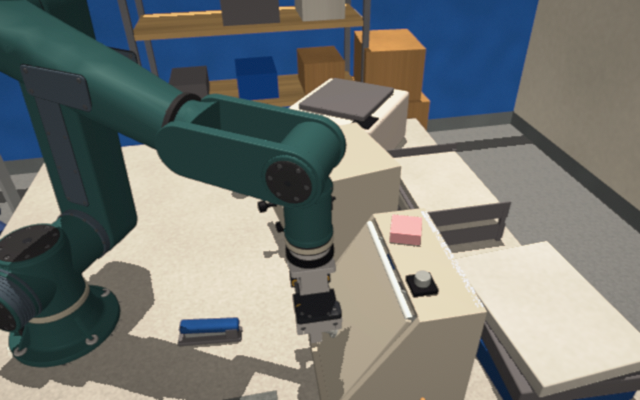

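View pics/w7.png

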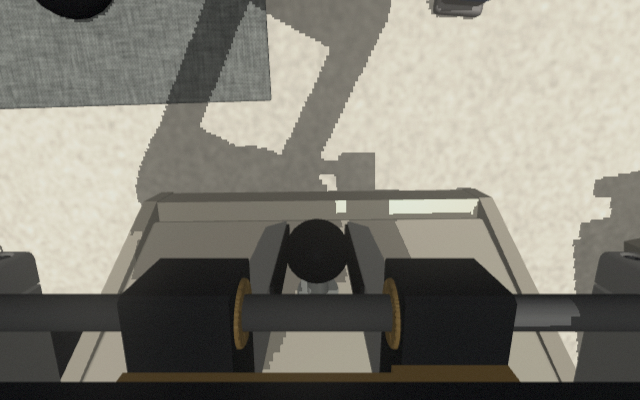

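```bash
python3 -m inch '[{"grip":0,"dx":0.23,"dy":0,"dz":-0.25,"rx":0,"ry":0,"rz":0},{"grip":0,"dx":0.22,"dy":0,"dz":-0.27,"rx":0,"ry":0,"rz":0},{"grip":0,"dx":0.4,"dy":0,"dz":-0.56,"rx":0,"ry":0,"rz":0},{"grip":0,"dx":0.34,"dy":0,"dz":-0.6,"rx":0,"ry":0,"rz":0}]'
python3 - <<'E'
from h import *
T=robot.get_obs();print((T['tool_pos']-[.4873,-.2066,.1107])*1000,T['wrist_force'],T['wrist_torque'],T['width'])
E
```

```text
time: 7.52
tool_pos: [0.4569, -0.2061, 0.1516]
ee_rot: [-3.137, 0.011, 3.111]
wrist_force: [5.0, -2.0, -6.0]
width: 0.0306
[-30.44853558   0.5215096   40.8912831 ] [ 4.98225396 -2.00522016 -6.03468931] [-0.31771284 -0.80584299 -0.06230331] 0.030643116977059574
```

```bash
python3 -m inch '[{"grip":0,"dx":0.25,"dy":0,"dz":-0.65,"rx":0,"ry":0,"rz":0},{"grip":0,"dx":0.21,"dy":0,"dz":-0.65,"rx":0,"ry":0,"rz":0},{"grip":0,"dx":0.15,"dy":0,"dz":-0.67,"rx":0,"ry":0,"rz":0},{"grip":0,"dx":0.08,"dy":0,"dz":-0.68,"rx":0,"ry":0,"rz":0}]'
python3 - <<'E'
from h import *
T=robot.get_obs();print((T['tool_pos']-[.4873,-.2066,.1107])*1000,T['wrist_force'],T['wrist_torque'],T['width'])
E
```

```text
time: 8.02
tool_pos: [0.4363, -0.2057, 0.22]
ee_rot: [-3.137, 0.008, 3.11]
wrist_force: [5.5, -3.2, -7.4]
width: 0.0304
[-51.02083469   0.93526734 109.31012437] [ 5.52941054 -3.16372946 -7.36950241] [-0.49315065 -0.70743433 -0.03233317] 0.030368053946493306
```

```bash
python3 -m inch '[{"grip":0,"dx":-0.1,"dy":-0.04,"dz":-0.63,"rx":0,"ry":0,"rz":0},{"grip":0,"dx":-0.07,"dy":0,"dz":-0.68,"rx":0,"ry":0,"rz":0},{"grip":0,"dx":-0.12,"dy":0,"dz":-0.67,"rx":0,"ry":0,"rz":0},{"grip":0,"dx":-0.2,"dy":0,"dz":-0.66,"rx":0,"ry":0,"rz":0}]'
python3 - <<'E'
from h import *
T=robot.get_obs();print((T['tool_pos']-[.4873,-.2066,.1107])*1000,T['wrist_force'],T['wrist_torque'],T['width'])
E
```

```text
time: 8.52
tool_pos: [0.4446, -0.2058, 0.2855]
ee_rot: [3.141, -0.007, 3.109]
wrist_force: [1.1, -2.1, -9.6]
width: 0.0309
[-42.72966988   0.78525262 174.75886564] [ 1.06318676 -2.13158475 -9.6074523 ] [-0.36577163 -0.15776614 -0.02401807] 0.030921049653840283
```

```bash
python3 -m inch '[{"grip":0,"dx":-0.2,"dy":0,"dz":-0.34,"rx":0,"ry":0,"rz":0},{"grip":0,"dx":-0.2,"dy":0,"dz":-0.34,"rx":0,"ry":0,"rz":0},{"grip":0,"dx":0,"dy":0,"dz":0,"rx":0,"ry":0,"rz":0}]'
python3 - <<'E'
from h import *
T=robot.get_obs();print((T['tool_pos']-[.4873,-.2066,.1107])*1000,T['wrist_force'],T['wrist_torque'],T['width'])
p=snap('side','s8.png');snap('scene','c8.png')
E
```

```text
time: 8.9
tool_pos: [0.453, -0.206, 0.3046]
ee_rot: [3.141, -0.013, 3.108]
wrist_force: [-1.0, -2.0, -4.2]
width: 0.0307
[-34.33023336   0.63803037 193.91400045] [-0.95450402 -1.99106249 -4.16777793] [-0.18627643  0.09746424  0.00345988] 0.03068289981385537
```

View pics/s8.png

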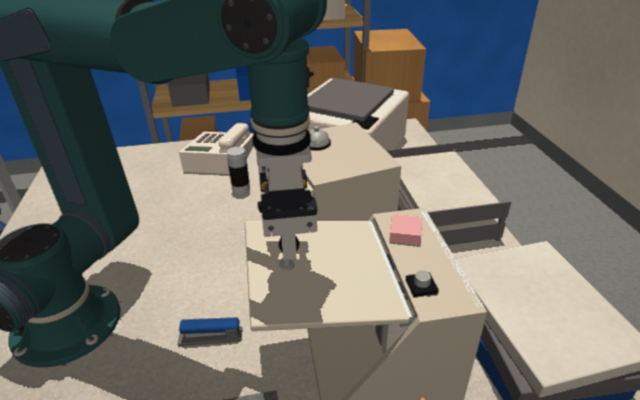

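View pics/c8.png

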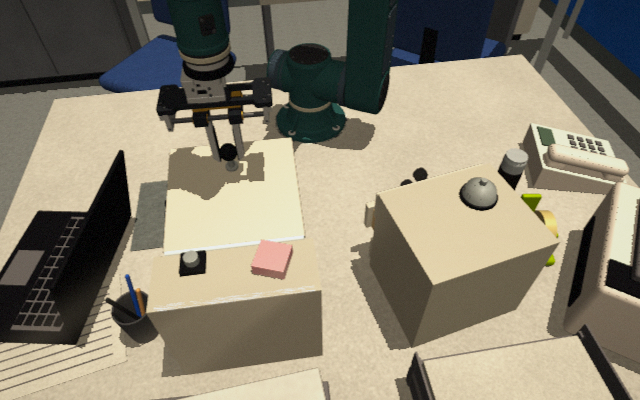

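```bash
python3 -m inch '[{"grip":0,"dx":0.1,"dy":0,"dz":0.2,"rx":0,"ry":0,"rz":0},{"grip":0,"dx":0,"dy":0,"dz":0,"rx":0,"ry":0,"rz":0}]'; python3 -m inch '[{"grip":0,"dx":0.1,"dy":0,"dz":0.2,"rx":0,"ry":0,"rz":0},{"grip":0,"dx":0,"dy":0,"dz":0,"rx":0,"ry":0,"rz":0}]'; python3 -m inch '[{"grip":0,"dx":0.1,"dy":0,"dz":0.15,"rx":0,"ry":0,"rz":0},{"grip":0,"dx":0,"dy":0,"dz":0,"rx":0,"ry":0,"rz":0}]'
```

```text
time: 9.25
tool_pos: [0.4503, -0.2059, 0.2985]
ee_rot: [3.141, -0.012, 3.108]
wrist_force: [-1.8, -1.6, -4.7]
width: 0.0308
time: 9.5
tool_pos: [0.4484, -0.2059, 0.2936]
ee_rot: [3.141, -0.009, 3.108]
wrist_force: [-0.8, -2.3, -3.7]
width: 0.0308
time: 9.75
tool_pos: [0.4476, -0.2059, 0.2916]
ee_rot: [-3.141, -0.002, 3.109]
wrist_force: [0.6, -1.6, -0.7]
width: 0.0303
```

The force unloads at about 1.13 rad, so the stay is carrying the door. I'll open the gripper now and go straight up.

```bash
python3 -m inch '[{"grip":1,"dx":0,"dy":0,"dz":0,"rx":0,"ry":0,"rz":0},{"grip":1,"dx":0,"dy":0,"dz":0,"rx":0,"ry":0,"rz":0},{"grip":1,"dx":0,"dy":0,"dz":0,"rx":0,"ry":0,"rz":0},{"grip":1,"dx":0,"dy":0,"dz":0,"rx":0,"ry":0,"rz":0},{"grip":1,"dx":0,"dy":0,"dz":-0.5,"rx":0,"ry":0,"rz":0},{"grip":1,"dx":0,"dy":0,"dz":-1,"rx":0,"ry":0,"rz":0},{"grip":1,"dx":0,"dy":0,"dz":-1,"rx":0,"ry":0,"rz":0},{"grip":1,"dx":0,"dy":0,"dz":-0.5,"rx":0,"ry":0,"rz":0},{"grip":1,"dx":0,"dy":0,"dz":0,"rx":0,"ry":0,"rz":0},{"grip":1,"dx":0,"dy":0,"dz":0,"rx":0,"ry":0,"rz":0},{"grip":1,"dx":0,"dy":0,"dz":0,"rx":0,"ry":0,"rz":0},{"grip":1,"dx":0,"dy":0,"dz":0,"rx":0,"ry":0,"rz":0}]'; python3 -m inch '[{"grip":1,"dx":0,"dy":0,"dz":0,"rx":0,"ry":0,"rz":0},{"grip":1,"dx":0,"dy":0,"dz":0,"rx":0,"ry":0,"rz":0},{"grip":1,"dx":0,"dy":0,"dz":0,"rx":0,"ry":0,"rz":0},{"grip":1,"dx":0,"dy":0,"dz":0,"rx":0,"ry":0,"rz":0}]'
python3 - <<'E'
from h import *
P={n:snap(n,f'{n}9.png') for n in('scene','side')}
l=[]
for p in P.values():
    q=spotter.place_of(p,'hatch_knob');print(q[:1]);
    if q:l.append((p,q[0]['pixel']))
if len(l)==2:print(tri(l))
m=[]
for p in P.values():
    q=spotter.place_of(p,'release_top');print(q[:1])
    if q:m.append((p,q[0]['pixel']))
if len(m)==2:print(tri(m))
for n,(x,y) in {'scene':(230,240),'side':(370,280)}.items():
    im=P[n]['frame'][y-90:y+90,x-120:x+120,::-1]
    cv2.imwrite(f'pics/{n}9c.png',cv2.resize(im,None,fx=3.3,fy=3.3,interpolation=cv2.INTER_CUBIC))
T=robot.get_obs();print(T['tool_pos'],T['wrist_force'],T['width'])
E
```

```text
time: 11.25
tool_pos: [0.4466, -0.2046, 0.3701]
ee_rot: [3.14, -0.005, 3.11]
wrist_force: [-0.1, -0.5, 0.8]
width: 0.094
time: 11.75
tool_pos: [0.4464, -0.2045, 0.3692]
ee_rot: [3.139, -0.007, 3.11]
wrist_force: [-0.4, 0.2, -0.3]
width: 0.094
[{'pixel': [233.2, 154.9], 'score': 0.62}]
[{'pixel': [287.3, 250.9], 'score': 0.94}]
(array([ 0.44981927, -0.20138089,  0.28957477]), [array([-0.5,  1.1]), array([-1., -1.])])
[{'pixel': [190.1, 258.9], 'score': 0.46}]
[{'pixel': [422.2, 273.2], 'score': 0.82}]
(array([ 0.6467928 , -0.27333507,  0.26696405]), [array([ 1.3, -1.8]), array([1.9, 1.3])])
[ 0.44642791 -0.20445858  0.36923528] [-0.48095775  0.51938574  0.68015214] 0.09417914612103592
```

View pics/scene9c.png

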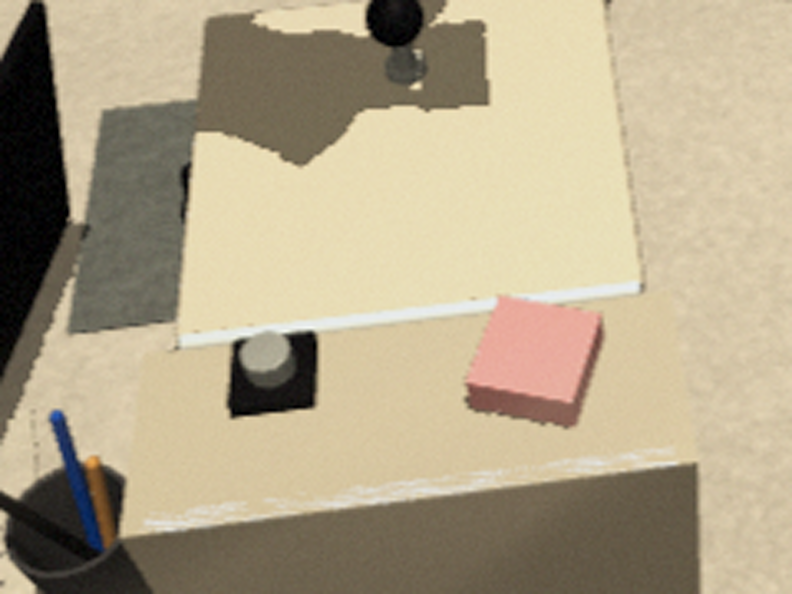

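View pics/side9c.png

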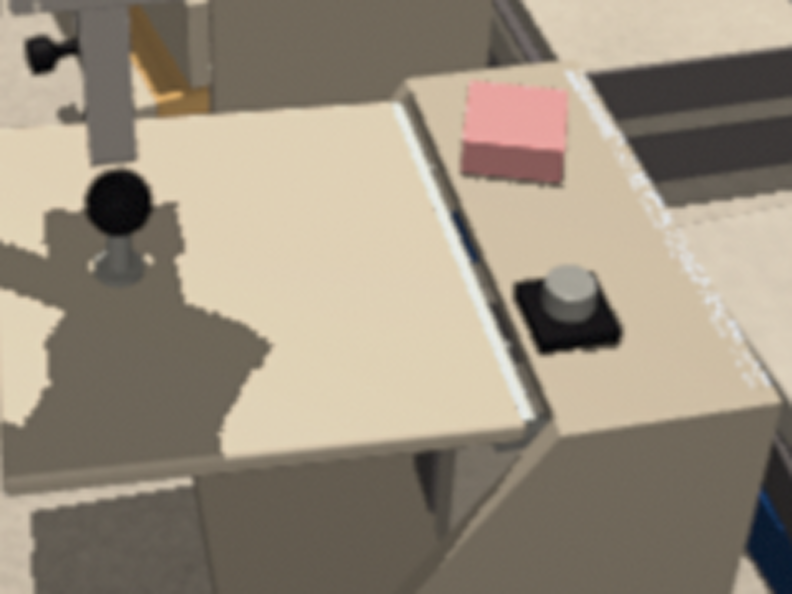

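Run:
```python
from h import *
P={n:snap(n,f'{n}10.png') for n in('scene','side')}
B,r=tri([(P['scene'],[190.9,256.9]),(P['side'],[422.7,275.7])]);print(B,r)
T=robot.get_obs();X=R.from_euler('xyz',T['ee_rot']).as_matrix()
print(X.T@(B+[0,0,.034]-T['tool_pos'])/.025)
```

```text
[ 0.64479037 -0.27430059  0.26551194] [array([ 0.2, -0.2]), array([0.2, 0.2])]
[-8.03775897 -2.54779248  2.72629618]
```

```bash
python3 -m inch '[{"grip":0,"dx":-0.8,"dy":-0.25,"dz":0,"rx":0,"ry":0,"rz":0},{"grip":0,"dx":-0.8,"dy":-0.25,"dz":0,"rx":0,"ry":0,"rz":0},{"grip":0,"dx":-0.8,"dy":-0.25,"dz":0,"rx":0,"ry":0,"rz":0},{"grip":0,"dx":-0.8,"dy":-0.25,"dz":0,"rx":0,"ry":0,"rz":0},{"grip":0,"dx":-0.8,"dy":-0.25,"dz":0,"rx":0,"ry":0,"rz":0},{"grip":0,"dx":-0.8,"dy":-0.25,"dz":0,"rx":0,"ry":0,"rz":0},{"grip":0,"dx":-0.8,"dy":-0.25,"dz":0,"rx":0,"ry":0,"rz":0},{"grip":0,"dx":-0.8,"dy":-0.25,"dz":0,"rx":0,"ry":0,"rz":0},{"grip":0,"dx":-0.8,"dy":-0.25,"dz":0,"rx":0,"ry":0,"rz":0},{"grip":0,"dx":-0.8,"dy":-0.25,"dz":0,"rx":0,"ry":0,"rz":0},{"grip":0,"dx":0,"dy":0,"dz":0.5,"rx":0,"ry":0,"rz":0},{"grip":0,"dx":0,"dy":0,"dz":0.5,"rx":0,"ry":0,"rz":0}]';  python3 - <<'E'
from h import *
T=robot.get_obs();X=R.from_euler('xyz',T['ee_rot']).as_matrix()
print(T['width'],X.T@(np.array([.6448,-.2745,.300])-T['tool_pos'])/.025)
p=snap('wrist','w11.png');print(proj(p,[.6448,-.2745,.269]))
snap('scene','c11.png')
E
```

```text
time: 13.65
tool_pos: [0.6518, -0.2761, 0.3413]
ee_rot: [3.14, -0.006, 3.11]
wrist_force: [-0.4, -0.6, -0.6]
width: 0.0001
6.805840841605533e-05 [0.27378931 0.05302437 1.65450925]
[318.82280455 198.80678222]
```

View pics/w11.png

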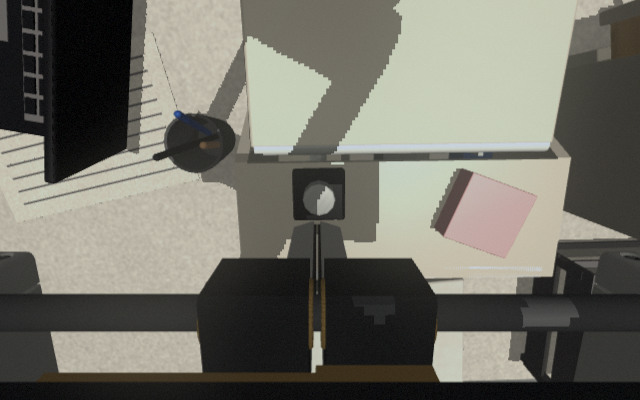

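View pics/c11.png

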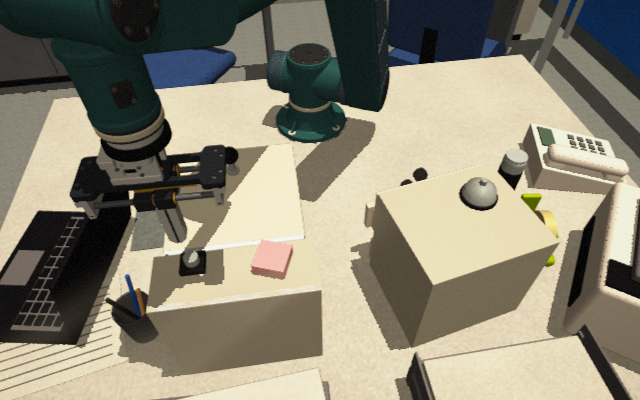

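```bash
python3 -m inch '[{"grip":0,"dx":0.28,"dy":0.05,"dz":0,"rx":0,"ry":0,"rz":0},{"grip":0,"dx":0,"dy":0,"dz":0.6,"rx":0,"ry":0,"rz":0},{"grip":0,"dx":0,"dy":0,"dz":0.6,"rx":0,"ry":0,"rz":0},{"grip":0,"dx":0,"dy":0,"dz":0.5,"rx":0,"ry":0,"rz":0},{"grip":0,"dx":0,"dy":0,"dz":0,"rx":0,"ry":0,"rz":0}]';  python3 -m inch '[{"grip":0,"dx":0,"dy":0,"dz":0.3,"rx":0,"ry":0,"rz":0},{"grip":0,"dx":0,"dy":0,"dz":0,"rx":0,"ry":0,"rz":0}]'; python3 -m inch '[{"grip":0,"dx":0,"dy":0,"dz":0.3,"rx":0,"ry":0,"rz":0},{"grip":0,"dx":0,"dy":0,"dz":0,"rx":0,"ry":0,"rz":0}]'
```

```text
time: 14.38
tool_pos: [0.6425, -0.2742, 0.3006]
ee_rot: [3.141, -0.004, 3.109]
wrist_force: [0.1, 0.0, -0.5]
width: 0.0006
time: 14.62
tool_pos: [0.6426, -0.2744, 0.294]
ee_rot: [-3.141, -0.002, 3.109]
wrist_force: [0.3, 0.3, 0.3]
width: 0.0003
time: 14.88
tool_pos: [0.6428, -0.2744, 0.2866]
ee_rot: [-3.141, -0.001, 3.109]
wrist_force: [0.7, -0.1, -0.2]
width: 0.0005
```

```bash
python3 -m inch '[{"grip":0,"dx":-0.06,"dy":0,"dz":0.2,"rx":0,"ry":0,"rz":0},{"grip":0,"dx":0,"dy":0,"dz":0.2,"rx":0,"ry":0,"rz":0},{"grip":0,"dx":0,"dy":0,"dz":0.13,"rx":0,"ry":0,"rz":0}]'
```

```text
time: 15.25
tool_pos: [0.6447, -0.2747, 0.2756]
ee_rot: [-3.139, 0.002, 3.109]
wrist_force: [-0.7, 0.4, 4.6]
width: 0.0005
```

```bash
python3 -m inch '[{"grip":0,"dx":0,"dy":0,"dz":0.16,"rx":0,"ry":0,"rz":0}]'; python3 -m inch '[{"grip":0,"dx":0,"dy":0,"dz":0.05,"rx":0,"ry":0,"rz":0}]'; python3 -m inch '[{"grip":0,"dx":0,"dy":0,"dz":0.03,"rx":0,"ry":0,"rz":0},{"grip":0,"dx":0,"dy":0,"dz":0.02,"rx":0,"ry":0,"rz":0},{"grip":0,"dx":0,"dy":0,"dz":0.01,"rx":0,"ry":0,"rz":0}]'
python3 - <<'E'
from h import *
snap('scene','c12.png')
E
```

```text
time: 15.38
tool_pos: [0.6447, -0.2747, 0.2726]
ee_rot: [-3.138, 0.004, 3.109]
wrist_force: [-1.1, 1.1, 5.6]
width: 0.0002
time: 15.5
tool_pos: [0.6446, -0.2747, 0.2722]
ee_rot: [-3.138, 0.005, 3.109]
wrist_force: [-0.7, 0.6, 5.8]
width: 0.0006
time: 15.88
tool_pos: [0.6446, -0.2746, 0.274]
ee_rot: [-3.136, 0.009, 3.109]
wrist_force: [-1.2, -0.2, 4.5]
width: 0.0005
```

View pics/c12.png

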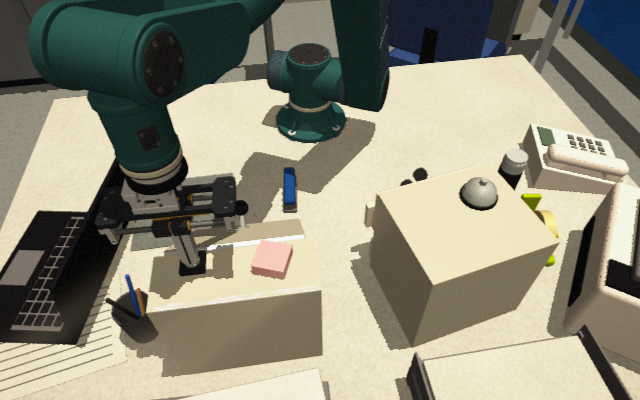

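The door has sunk a long way already. I'll lift off the button and clear the area, then wait for the door to shut.

```bash
python3 -m inch '[{"grip":0,"dx":0,"dy":0,"dz":-0.5,"rx":0,"ry":0,"rz":0},{"grip":0,"dx":0,"dy":0,"dz":-1,"rx":0,"ry":0,"rz":0},{"grip":0,"dx":0,"dy":0,"dz":-1,"rx":0,"ry":0,"rz":0},{"grip":0,"dx":0,"dy":0,"dz":-1,"rx":0,"ry":0,"rz":0},{"grip":0,"dx":0,"dy":0,"dz":-1,"rx":0,"ry":0,"rz":0},{"grip":0,"dx":0,"dy":0,"dz":0,"rx":0,"ry":0,"rz":0},{"grip":0,"dx":0,"dy":0,"dz":0,"rx":0,"ry":0,"rz":0},{"grip":0,"dx":0,"dy":0,"dz":0,"rx":0,"ry":0,"rz":0},{"grip":0,"dx":0,"dy":0,"dz":0,"rx":0,"ry":0,"rz":0},{"grip":0,"dx":0,"dy":0,"dz":0,"rx":0,"ry":0,"rz":0},{"grip":0,"dx":0,"dy":0,"dz":0,"rx":0,"ry":0,"rz":0},{"grip":0,"dx":0,"dy":0,"dz":0,"rx":0,"ry":0,"rz":0}]'; python3 -m inch '[{"grip":0,"dx":0,"dy":0,"dz":0,"rx":0,"ry":0,"rz":0},{"grip":0,"dx":0,"dy":0,"dz":0,"rx":0,"ry":0,"rz":0},{"grip":0,"dx":0,"dy":0,"dz":0,"rx":0,"ry":0,"rz":0},{"grip":0,"dx":0,"dy":0,"dz":0,"rx":0,"ry":0,"rz":0},{"grip":0,"dx":0,"dy":0,"dz":0,"rx":0,"ry":0,"rz":0},{"grip":0,"dx":0,"dy":0,"dz":0,"rx":0,"ry":0,"rz":0},{"grip":0,"dx":0,"dy":0,"dz":0,"rx":0,"ry":0,"rz":0},{"grip":0,"dx":0,"dy":0,"dz":0,"rx":0,"ry":0,"rz":0}]'
python3 - <<'E'
from h import *
P={n:snap(n,f'{n}13.png') for n in('scene','side')}
for q in('hatch_knob','release_top'):
    l=[]
    for p in P.values():
        r=spotter.place_of(p,q);print(r[:1])
        if r:l.append((p,r[0]['pixel']))
    if len(l)==2:print(q,tri(l))
E
```

```text
time: 17.42
tool_pos: [0.6434, -0.2736, 0.3814]
ee_rot: [3.141, -0.004, 3.109]
wrist_force: [0.2, 0.0, 0.1]
width: 0.0002
time: 18.42
tool_pos: [0.6434, -0.2736, 0.3818]
ee_rot: [3.141, -0.004, 3.109]
wrist_force: [0.2, -0.7, -1.1]
width: 0.0004
[{'pixel': [245.6, 230.7], 'score': 0.73}]
[]
[{'pixel': [191.7, 256.1], 'score': 0.46}]
[{'pixel': [423.4, 275.4], 'score': 0.79}]
release_top (array([ 0.64508319, -0.27358032,  0.26631455]), [array([-0.3,  0.4]), array([-0.4, -0.3])])
```

View pics/side13.png

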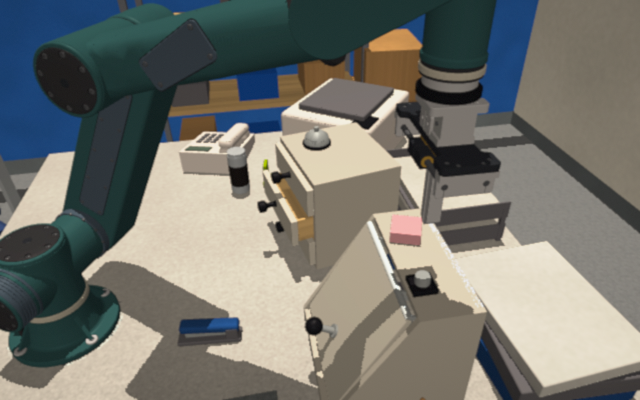

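View pics/scene13.png

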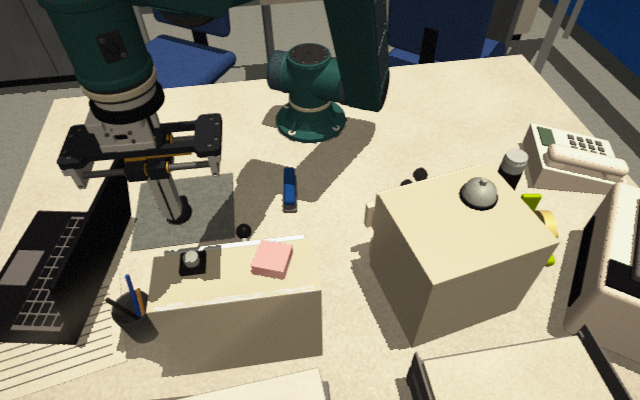

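The knob is back at its starting pixels, (314,326) in the side view and (244,231) in the scene view, so the door is shut. The button is up and the gripper is clear.

```bash
python3 -c "
from bench import robot
print(robot.close_job())"
```

```text
the job is handed in; nothing more can be done
None
```

The door went through the whole sequence: up until the stay locked, standing open on its own, then released and shut again. I handed the job in at about 18.5 s, but got no verdict back.

- **Raising:** I gripped the ball knob and lifted the door along its arc to about 1.2 rad. When I lowered it again, it came to rest on the stay at about 1.13 rad and the wrist force fell to roughly zero. I opened the gripper and backed off, and the door stayed up for over a second. The two cameras put the knob within about 5 mm of where I had let go of it.
- **Releasing:** I pressed the button with closed fingers to about 10–11 mm, judging by the height and a force of 5.8 N. I held it while the door sank, then moved about 100 mm clear.
- **Last checks:** In both pictures the knob was back at its starting pixels and the door looked shut. The button measured 266 mm high, the same as before, and the force reading was noise only.
- **What disagreed:** The network missed the knob in the final side picture, so I read that position by eye. My camera heights for the button also came out about 3 mm below the stated 269 mm.

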